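Line up a drill vice under the countersink

TASK

Set the bench drill up for countersinking the plate held in the drill vice: slide the vice over the plywood table until it lies flat along the fence with the hole in the plate right under the countersink, then bring the drill down with its feed lever until the nose of the countersink sits well into the hole, to prove the setting. Let the lever come back up, leave the vice where it is, standing flat on the table all the while, and do not disturb the tools lying about.

Things in the scene. Friction and masses are not known exactly. Their poses are not given: they have to be found in the camera images.
- drill: Small grey bench drill, fixed. Origin on the bench top (z 0) under the spindle axis; z up, +y to the drill's front (operator), -y to its column, -x (towards the robot) to the feed lever's side. Below, numbers are in mm in this frame. Plywood table top z 37, x -200..200, y -85..185. Column: radius 23 to z 430 at y -150; motor radius 51 at y -255.
- head (a point): Middle of the underside of the drill's head, on the spindle axis, 165 mm above the bench: it overhangs the work. Drill frame, mm: head casting x -38..38, y -172..43, z 165..285; black belt guard x -46..46, y -301..46, z 290..340; boss radius 26 from z 158; chuck radius 17 from z 120 up.
- fence_face (a point): Aluminium angle fence along the drill's x, x -190..190 mm, 35 mm high above the plywood. The point is the middle of the foot of its working face, 45 mm to -y of the spindle axis, on the plywood; the face looks to +y. Axes as the drill's.
- vice: Low aluminium drill vice, loose, 0.7 to 1 kg, a steel plate clamped in its jaws. Origin: centre of underside. Bed 130 (x) x 90 (y) x 28 mm high, flat upright sides. Both jaws 80 wide, 40 high: fixed jaw x -65..-45 (flush with the bed's end), movable jaw x 15..35. At +x the screw and its T-bar, to x 94. Pushed slowly, it stops where the push stops.
- hole (a point): Centre of the top of the 14 mm through hole in the clamped plate (60 x 50 x 10 mm, its top 43 mm above the vice's underside), 15 mm to -x of the vice's origin. Axes as the vice's. With the vice's -y side flat on the fence the hole is 45 mm in front of the fence face, in line with the spindle.
- nose (a point): Tip of the countersink (90 degree cone, 20 mm across) in the drill's chuck, on the spindle axis. At rest 90 mm above the bench, 10 mm above the plate's top. It goes straight down when the feed lever is turned.
- feed (a joint): Feed lever on the -x side of the drill's head, rad: 0 up at rest (a spring, 2 to 3 N at the knob, returns it), growing to 1.45 as the knob goes down. It lowers the countersink 16 mm per rad: the nose reaches the plate's top at 0.63 and seats on the hole's rim at about 1.0. Axis along the drill's x at y 0, z 210 mm; hub radius 19, x -72..-38.
- feed_knob (a point): Centre of the black ball (26 mm across) at the end of the feed lever, 100 mm from the lever's axis. In the drill's frame at rest: x -98, y 71, z 281 mm; it turns in the plane x = -98, forward and down: y = 100 cos(45 deg - joint), z = 210 + 100 sin(45 deg - joint).
- chuck_key: Steel T-shaped chuck key, 75 mm, loose on the plywood; leave it alone.
- parallel_strip: Steel strip 12 x 100 x 20 mm, loose on the plywood; leave it alone.
- hammer: Hammer lying loose on the bench; leave it alone.
- screwdriver: Screwdriver lying loose on the bench; leave it alone.
- oil_bottle: White plastic bottle, 50 mm across, 140 mm high, loose on the bench; leave it alone.
- jar: Open glass jar, 80 mm across, 110 mm high, loose on the bench; leave it alone.
Things that resemble listed ones, but are neither listed nor needed, are in the scene too. Of the things shaped like the vice, the aluminium one is meant.

How it is judged (in metres and radians):
On the way, in this order (a step that is already met when the one before it is completed fails the run):
1. the vice lies flat along the fence with the hole under the countersink (horizontal distance between hole and nose below 0.0035 m and y of vice in the frame of fence_face below 0.0475 m and angle between the x axis of vice and the x axis of drill, either way round below 0.035 rad and z of vice in the frame of fence_face below 0.002 m), for 0.3 s.
2. the nose of the countersink is brought down at least 3 mm into the hole (z of nose in the frame of hole below -0.003 m and horizontal distance between hole and nose below 0.0035 m), for 0.2 s.
At the end, for the whole second after the job is handed in: The vice is at rest flat along the fence (side within 2.5 mm of it, square within 0.035 rad), the centre of the hole within 3.5 mm of the spindle axis, and the feed lever is back up (below 0.1 rad) (horizontal distance between hole and nose below 0.0035 m and y of vice in the frame of fence_face below 0.0475 m and angle between the x axis of vice and the x axis of drill, either way round below 0.035 rad and value of joint feed below 0.1 rad and linear speed of vice below 0.01 m/s); the robot touches nothing.
It fails at once if the vice is lifted or tipped (angle between vice's own z axis and vertical above 0.1 rad or z of vice in the frame of fence_face above 0.008 m).
It fails at once if a tool lying about is moved more than 15 mm (distance of any of chuck_key, parallel_strip, hammer, screwdriver, oil_bottle, jar from where it was at the start of the episode above 0.015 m).
It also fails if it takes over 61 s, if anything falls off the work surface, if the arm or the gripper's body presses on something with over 40 N, if the wrist force passes 120 N, or if a joint passes its speed limit or range.

ROBOT

A 6-joint arm with a two-finger parallel gripper is mounted at the origin on the work surface. World frame = base frame: x ahead of the robot, y to its left, z up, the work surface at z = 0. Lengths are in mm, angles in rad, forces in N, time in s.
With the tool pointing down it reaches from about 275 to 825 mm from the base axis. Payload 5.2 kg.
Tool frame: the origin (TCP) lies at the very end of the fingers, on their centre line; the grasp point (between the pads) lies 19 mm behind it; z points along the fingers, y is the line along which they close (so a half turn about z gives the same grasp; the last joint's range is limited). The gripper opens to 93 mm and grips with 3 to 60 N. Pads are 15 mm wide; open, the fingers measure 128 mm over their backs; the gripper's body (75 mm by 188 mm) begins 65 mm behind the grasp point.
Start: joints at [0.951, 0.259, 1.535, -0, 1.348, -0.203], TCP at [222.639, 502.928, 218.653] pointing down, gripper open.
Joint ranges: [-3.14, 3.14], [-0.91, 2.08], [0.19, 2.58], [-1.22, 4.36], [0.22, 2.71], [-3.12, 3.12]. Speed limits (rad/s): [2.57, 2.57, 3.14, 3.14, 3.14, 3.14].

INTERFACE

Orientations are given as [roll, pitch, yaw] about the fixed x, y, z axes, in that order (R = Rz(yaw) Ry(pitch) Rx(roll)).
In Python, from bench import robot gives the robot as it stands. The module is installed in compiled form; this text tells all that it offers. Calls block until the motion is done:
- robot.move_ptp(position, orientation): joint-space move of the TCP to a pose.
- robot.move_linear(position, ori=None, speed=150, f_stop=None): straight line of the TCP; ori=None keeps the orientation; speed is the mean speed in mm/s. With f_stop (N) it stops when the force on the tool has changed by that much, and returns True; else False.
- robot.move_j(angles): joint-space move.
- robot.move_gripper(opening): opening from 0.0 (shut) to 1.0 (fully open); the grip force is fixed at half the most; returns when the fingers have stopped.
- robot.sleep(seconds).
- robot.inverse_kinematics(position, orientation): joint angles nearest the present ones, or None.
- robot.get_image(name): name is "side" or "top" or "wrist"; returns a dict with "img" (384x512x3 uint8, blue, green, red), "fovy" (degrees; the focal length in pixels is half the picture's height over the tangent of half this angle, whatever the lens; pixels are square), "cx", "cy" (the principal point, pixels), "eye" and "orientation" of the camera in the world. Camera axes: x right, y down, z forward; pixel columns grow to the right and rows downward; lengths in mm; the calibration is good to about 2 mm. A picture is of the moment at which its call begins. There is no depth.
A pose or a line that the arm cannot do raises robot.MotionError and nothing moves.
- robot.hand_in(): hands the job in; it is judged then, once.
Readings, each from a call of its own:
- robot.current_t(): time.
- robot.current_qpos(): joint angles.
- robot.current_joint_vel(): joint speeds.
- robot.current_joint_efforts(): joint torques, N m.
- robot.current_tcp_pos(): TCP position.
- robot.current_eef_rot(): TCP orientation.
- robot.current_contact_force(): force on the tool from outside, world axes, zero at the start.
- robot.current_ft_torque(): the same for the moment, N m.
- robot.current_gripper_width(): opening from 0.0 (shut) to 1.0 (fully open).
- robot.current_finger_force(): force on a finger pad.
Only numpy, scipy, OpenCV 4.12 (cv2) and the standard library are available. Lean on these libraries where they do the work, as an engineer would, in place of code of your own. Each camera call takes 0.05 s, during which the arm holds its last target. There are 200 camera calls.

## Working session

There is one attempt and no reset: what is moved stays moved. The work goes in short steps, each a Python script; the robot and the scene stay as the last script left them, time stands still between calls to the robot, and variables do not carry over. Pictures are saved under pics/ and viewed, at most 14 in all, crops included, and the job is handed in when it is done.

```bash
mkdir -p pics
cat > h.py <<'E'
import numpy as np, cv2, pickle
from scipy.spatial.transform import Rotation as R
from bench import robot
def K(c):
    f=c["img"].shape[0]/2/np.tan(np.radians(c["fovy"])/2); return f
def rot(c):
    o=np.array(c["orientation"],float)
    return o if o.shape==(3,3) else (R.from_euler('xyz',o).as_matrix() if o.size==3 else R.from_quat(o).as_matrix())
def ray(c,u,v):
    f=K(c); d=rot(c)@np.array([(u-c["cx"])/f,(v-c["cy"])/f,1]); return np.array(c["eye"],float),d
def onz(c,u,v,z):
    e,d=ray(c,u,v); return e+d*(z-e[2])/d[2]
def proj(c,P):
    p=(np.atleast_2d(P)-np.array(c["eye"]))@rot(c); f=K(c)
    return np.c_[c["cx"]+f*p[:,0]/p[:,2], c["cy"]+f*p[:,1]/p[:,2]]
def tri(obs):
    A=np.zeros((3,3));b=np.zeros(3)
    for c,u,v in obs:
        e,d=ray(c,u,v);d=d/np.linalg.norm(d);M=np.eye(3)-np.outer(d,d);A+=M;b+=M@e
    p=np.linalg.solve(A,b); return p
def shot(n,tag):
    c=robot.get_image(n); pickle.dump(c,open(f"pics/{tag}.pkl","wb")); cv2.imwrite(f"pics/{tag}.png",c["img"]); return c
def load(tag): return pickle.load(open(f"pics/{tag}.pkl","rb"))
E
python3 - <<'E'
from h import *
cs=[shot(n,n+"0") for n in("side","top","wrist")]
for c in cs: print(c["fovy"],c["cx"],c["cy"],c["eye"],c["orientation"])
print(robot.current_t(),robot.current_eef_rot())
cv2.imwrite("pics/side0b.png",cv2.resize(cs[0]["img"],(800,600),interpolation=cv2.INTER_CUBIC))
cv2.imwrite("pics/top0b.png",cv2.resize(cs[1]["img"],(800,600),interpolation=cv2.INTER_CUBIC))
E
```

```text
52.911133428456026 249.98253075427522 190.80060128937907 [ 524.45683699 -351.10244043 1249.22475873] [-2.83095597e+00  7.14183844e-05 -3.67323754e-02]
54.63347060257036 256.97935495024444 194.82365766980226 [ 312.13703827   -5.8493606  1379.16851948] [-2.9444451   0.02042029 -1.55146737]
62.92633664319891 249.22353609302078 198.66270946893883 [162.01129067 529.48221048 383.31689294] [2.89733863e+00 1.06826803e-03 1.15379113e+00]
0.15 [-3.14025099e+00 -3.14269266e-04  2.72484853e+00]
```

View pics/side0b.png

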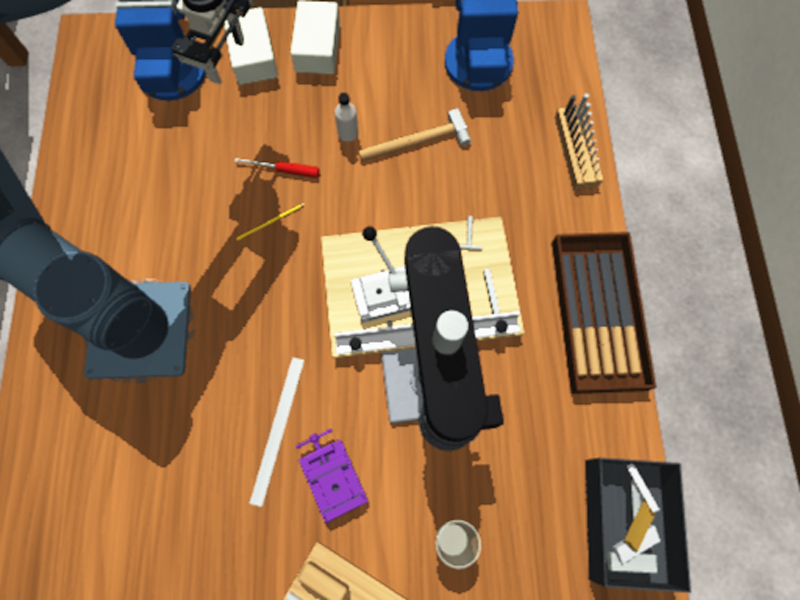

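View pics/top0b.png

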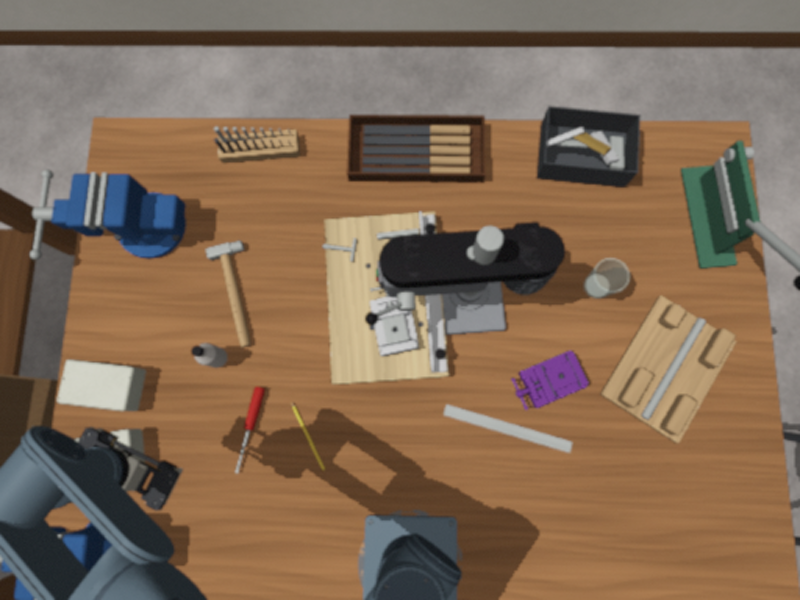

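Candidates for the vice are the aluminium one at side (378,292) and top (395,328), and the purple one at side (333,480) and top (552,380). The aluminium one on the plywood fits the description. I'll confirm it in an enlarged crop.

Run:
```python
from h import *
s,t=load("side0"),load("top0")
k=1.5625
for P in [(322,237),(500,218),(522,333),(333,355)]: print("side",onz(s,P[0]/k,P[1]/k,37).round(0))
for P in [(326,219),(332,383),(447,374),(436,212)]: print("top",onz(t,P[0]/k,P[1]/k,37).round(0))
print("knob",tri([(s,369.5/k,233/k),(t,372/k,319/k)]).round(1))
a=cv2.resize(s["img"][130:240,195:345],None,fx=5.3,fy=5.3,interpolation=cv2.INTER_CUBIC)
b=cv2.resize(t["img"][125:250,200:365],None,fx=4.8,fy=4.8,interpolation=cv2.INTER_CUBIC)
cv2.imwrite("pics/sc.png",a);cv2.imwrite("pics/tc.png",b)
```

```text
side [394. 183.  37.]
side [787. 214.  37.]
side [808. -48.  37.]
side [416. -80.  37.]
top [789. 215.  37.]
top [393. 183.  37.]
top [418. -81.  37.]
top [810. -53.  37.]
knob [502.1  77.3 285.8]
```

View pics/sc.png

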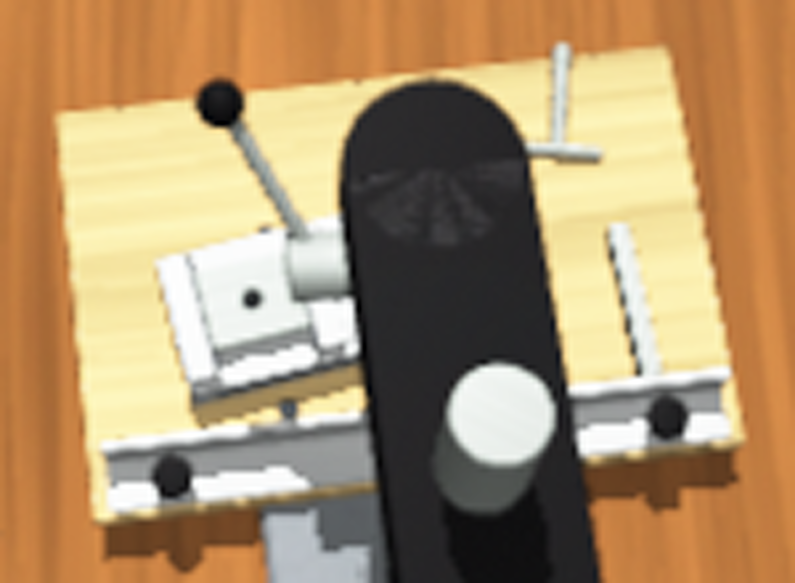

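View pics/tc.png

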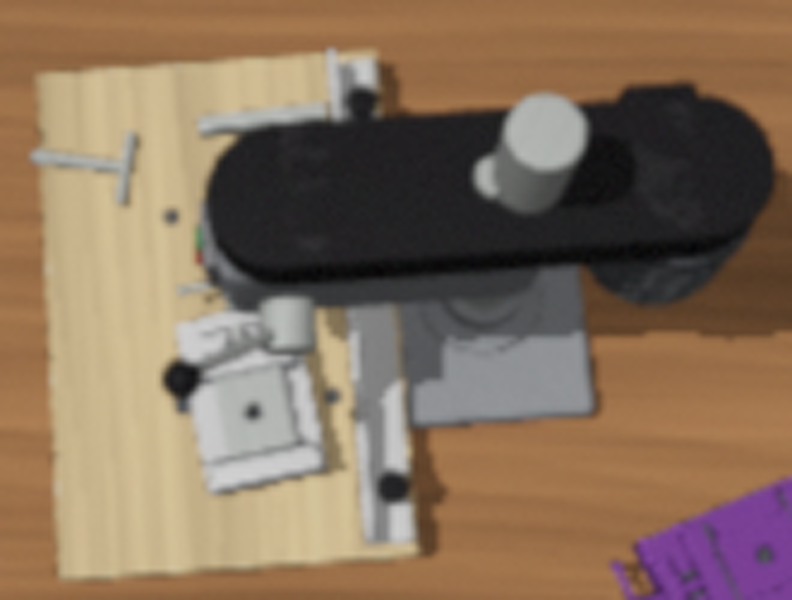

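The crops confirm it: the aluminium vice stands on the plywood, its hole at side crop (252,298) and top crop (252,411). The knob is at (220,102) and (180,379). Next I'll fit the frames and check reachability.

```bash
cat >> h.py <<'E'
# drill frame from plywood corners
D=np.array([(-200,185),(200,185),(200,-85),(-200,-85)]*2,float)
W=np.array([(394,183),(787,214),(808,-48),(416,-80),(393,183),(789,215),(810,-53),(418,-81)],float)
Dc,Wc=D.mean(0),W.mean(0); H=(D-Dc).T@(W-Wc); PSI=np.arctan2(H[0,1]-H[1,0],H[0,0]+H[1,1])
RD=R.from_euler('z',PSI).as_matrix(); OD=np.r_[Wc-RD[:2,:2]@Dc,0]
d2w=lambda p: OD+RD@np.array(p,float)
w2d=lambda p: RD.T@(np.array(p,float)-OD)
def ori(z,y):
    "tool z (pointing) and closing line y, drill frame -> world rpy"
    z=np.array(z,float);z/=np.linalg.norm(z);y=np.array(y,float);y-=z*(y@z);y/=np.linalg.norm(y)
    return R.from_matrix(RD@np.c_[np.cross(y,z),y,z]).as_euler('xyz')
def fr(tilt,s=1): # from the front, pointing to -y and down; tilt deg from vertical
    a=np.radians(tilt); return ori([0,-np.sin(a),-np.cos(a)],[s,0,0])
def lf(tilt,s=1): # from the robot's side, pointing to +x and down
    a=np.radians(tilt); return ori([np.sin(a),0,-np.cos(a)],[0,s,0])
E
python3 - <<'E'
from h import *
print("psi",PSI,"O",OD, "knob d",w2d([502.1,77.3,285.8]))
s,t=load("side0"),load("top0")
S=lambda u,v:(s,u/5.3+195-.4,v/5.3+130-.4); T=lambda u,v:(t,u/4.8+200-.4,v/4.8+125-.4)
h=tri([S(252,298),T(252,411)]); print("hole",h,"drill",w2d(h))
for n,a in dict(jawL=[T(210,490),T(323,468)],).items(): print(n,[w2d(onz(*q,77)).round(1) for q in a])
for n,a in dict(jawS=[S(157,260),S(195,392)],strip=[S(620,225),S(652,375)],fenceT=[S(105,445),S(725,372)]).items(): print(n,[w2d(onz(*q,77 if 'jaw' in n else 72 if 'f' in n else 57)).round(1) for q in a])
for nm,f in(("fr",fr),("lf",lf)):
  for tl in(25,35,45,55):
    for sg in(1,-1):
      P=[(15,60,50),(15,45,52),(-30,75,50),(15,200,180)] if nm=="fr" else [(-60,0,55),(-130,0,55),(-150,0,120)]
      print(nm,tl,sg,[None if (q:=robot.inverse_kinematics(d2w(p),f(tl,sg))) is None else np.round(q,2).tolist() for p in P])
E
```

```text
psi 0.0798982133281499 O [605.86566162  16.78450823   0.        ] knob d [-98.60469507  68.60431026 285.8       ]
hole [514.41033918  41.45534286  81.63951348] drill [-89.19450585  31.89147551  81.63951348]
jawL [array([-144.2,   66.4,   77. ]), array([-133.3,  -17.2,   77. ])]
jawS [array([-144.5,   64.1,   77. ]), array([-130. ,  -21.6,   77. ])]
strip [array([143.2,  60.8,  57. ]), array([146.5, -37.5,  57. ])]
fenceT [array([-186.5,  -46.5,   72. ]), array([187.1, -44.8,  72. ])]
fr 25 1 [[0.2, 0.61, 1.51, -0.49, 1.12, 0.35], [0.17, 0.6, 1.52, -0.49, 1.11, 0.34], [0.23, 0.56, 1.62, -0.49, 1.09, 0.41], [0.4, 0.57, 1.23, -0.41, 1.49, 0.39]]
fr 25 -1 [[0.2, 0.61, 1.51, -0.49, 1.12, -2.79], [0.17, 0.6, 1.52, -0.49, 1.11, -2.81], [0.23, 0.56, 1.62, -0.49, 1.09, -2.73], [0.4, 0.57, 1.23, -0.41, 1.49, -2.75]]
fr 35 1 [[0.28, 0.68, 1.48, -0.65, 1.2, 0.51], [0.26, 0.67, 1.5, -0.65, 1.19, 0.5], [0.32, 0.63, 1.59, -0.65, 1.18, 0.57], [0.48, 0.65, 1.18, -0.56, 1.57, 0.47]]
fr 35 -1 [[0.28, 0.68, 1.48, -0.65, 1.2, -2.63], [0.26, 0.67, 1.5, -0.65, 1.19, -2.65], [0.32, 0.63, 1.59, -0.65, 1.18, 
[... 748 characters left out ...]
31], [-0.37, 0.14, 2.3, 0.56, 0.36, -2.51], [-0.4, -0.05, 2.26, 0.37, 0.57, -2.33]]
lf 25 -1 [[-0.29, 0.24, 2.15, 0.43, 0.37, 0.83], [-0.37, 0.14, 2.3, 0.56, 0.36, 0.63], [-0.4, -0.05, 2.26, 0.37, 0.57, 0.81]]
lf 35 1 [[-0.35, 0.24, 2.3, 1.43, 0.24, 2.92], [-0.47, 0.14, 2.46, 1.55, 0.3, 2.7], [-0.51, -0.1, 2.41, 0.85, 0.44, -2.88]]
lf 35 -1 [[-0.35, 0.24, 2.3, 1.43, 0.24, -0.22], [-0.47, 0.14, 2.46, 1.55, 0.3, -0.44], [-0.51, -0.1, 2.41, 0.85, 0.44, 0.26]]
lf 45 1 [[-0.43, 0.3, 2.45, 2.3, 0.48, 1.98], None, [-0.67, -0.09, 2.58, 1.53, 0.5, 2.61]]
lf 45 -1 [[-0.43, 0.3, 2.45, 2.3, 0.48, -1.16], None, [-0.67, -0.09, 2.58, 1.53, 0.5, -0.54]]
lf 55 1 [None, None, None]
lf 55 -1 [None, None, None]
```

Run:
```python
from h import *
robot.move_ptp(d2w((-40,190,190)),fr(45,1)); print(robot.current_t())
robot.move_gripper(0.0)
c=shot("wrist","w1"); print(robot.current_t(),c["eye"],w2d(c["eye"]),robot.current_contact_force())
cv2.imwrite("pics/w1b.png",cv2.resize(c["img"],(800,600),interpolation=cv2.INTER_CUBIC))
```

```text
1.7583
3.2583 [538.16064379 366.77577716 259.60217696] [-39.55509318 354.27849549 259.60217696] [-0.21595557 -0.24860292  0.31960711]
```

View pics/w1b.png

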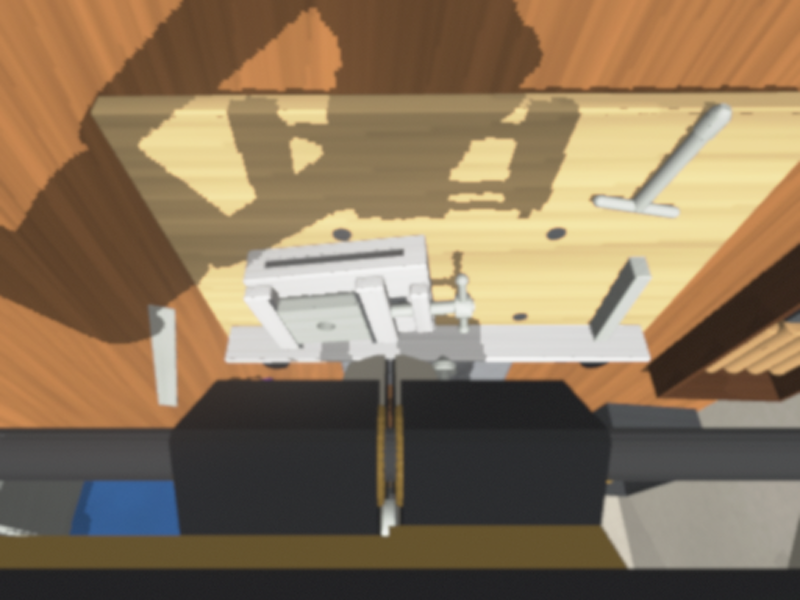

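The wrist view from the front is upside down, with the operator's side at the top. It shows the vice with its hole at (326,326), the bed's front top edge from (247,258) to (425,238), and the strip and key clear to the right.

Run:
```python
from h import *
c=load("w1");s,t=load("side0"),load("top0");k=1.5625
p=lambda u,v:(c,u/k-.2,v/k-.2)
S=lambda u,v:(s,u/5.3+195-.4,v/5.3+130-.4); T=lambda u,v:(t,u/4.8+200-.4,v/4.8+125-.4)
print("hole3",w2d(tri([p(326,326),S(252,298),T(252,411)])).round(1),"hole w@80",w2d(onz(*p(326,326),80)).round(1))
for q,z in [((247,281),65),((430,262),65),((247,258),65),((425,238),65),((250,290),77),((297,347),77)]: print(q,w2d(onz(*p(*q),z)).round(1))
for q in [(97,97),(228,360),(649,360)]: print("ply",q,w2d(onz(*p(*q),37)).round(1))
for P in [(-74,34,37)]: pass
# predicted outline of vice for pose
for yaw in (.1,.13,.16):
    c_,s_=np.cos(yaw),np.sin(yaw); o=np.array([-89,32])+15*np.array([c_,s_])
    pts=[d2w(np.r_[o+[c_*x-s_*y,s_*x+c_*y],z]) for x,y,z in [(-65,45,65),(65,45,65),(-65,45,37),(-65,40,77),(-65,-40,77)]]
    print(yaw,(proj(c,pts)*k).round(0).tolist())
for tl,P in [(45,(-190,25,110)),(45,(-190,25,48)),(45,(-80,20,48)),(45,(5,90,48)),(45,(5,42,48))]:
    print(P,robot.inverse_kinematics(d2w(P),fr(tl)) is not None)
```

```text
hole3 [-88.5  32.2  79.4] hole w@80 [-87.3  33.4  80. ]
(247, 281) [-139.4   71.    65. ]
(430, 262) [-12.9  93.1  65. ]
(247, 258) [-132.8   97.5   65. ]
(425, 238) [-17.7 117.8  65. ]
(250, 290) [-133.9   77.8   77. ]
(297, 347) [-116.    -7.4   77. ]
ply (97, 97) [-189.  196.   37.]
ply (228, 360) [-210.6 -117.    37. ]
ply (649, 360) [ 234.9 -117.4   37. ]
0.1 [[241.0, 280.0], [427.0, 269.0], [247.0, 248.0], [241.0, 298.0], [275.0, 350.0]]
0.13 [[240.0, 281.0], [425.0, 267.0], [246.0, 250.0], [240.0, 300.0], [277.0, 350.0]]
0.16 [[239.0, 283.0], [423.0, 265.0], [245.0, 251.0], [239.0, 301.0], [279.0, 351.0]]
(-190, 25, 110) True
(-190, 25, 48) True
(-80, 20, 48) True
(5, 90, 48) True
(5, 42, 48) True
```

Run:
```python
from h import *
robot.move_linear(d2w((-195,60,130)),speed=200)
robot.move_linear(d2w((-195,25,50)),speed=120)
print(robot.current_t(),robot.current_contact_force())
r=robot.move_linear(d2w((-82,22,50)),speed=50,f_stop=20)
print(r,w2d(robot.current_tcp_pos()),robot.current_contact_force(),robot.current_t())
c=shot("wrist","w2");t=shot("top","t2")
a=cv2.resize(c["img"],(512,384)); b=cv2.resize(t["img"][125:250,200:365],(507,384),interpolation=cv2.INTER_CUBIC)
cv2.imwrite("pics/m2.png",cv2.resize(np.hstack([a,b]),(800,302)))
```

```text
5.3417 [ 0.04302462 -0.52281645 -0.23855609]
False [-84.02848425  21.35677018  49.71809945] [-5.78188318  0.59457028  1.23787226] 7.75
```

View pics/m2.png

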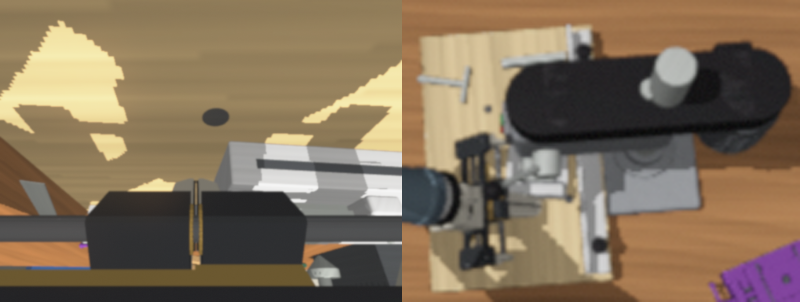

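The finger is against the vice's end and the vice has slid along as intended, with a push force of about 6 N. Next is the push to the fence, followed by a look from a camera-up pose.

Run:
```python
from h import *
robot.move_linear(d2w((-100,30,52)),speed=60)
robot.move_linear(d2w((-100,130,100)),speed=200)
robot.move_gripper(0.45)
robot.move_linear(d2w((0,115,50)),speed=200)
f0=robot.current_contact_force(); print(robot.current_t(),f0)
r=robot.move_linear(d2w((0,40,50)),speed=45,f_stop=22)
print(r,w2d(robot.current_tcp_pos()),robot.current_contact_force(),robot.current_t())
robot.move_linear(d2w((0,75,52)),speed=100)
robot.move_linear(d2w((-20,170,160)),speed=250)
robot.move_ptp(d2w((-20,210,110)),fr(60,-1))
print(robot.current_t())
c=shot("wrist","w3");s=shot("side","s3");t=shot("top","t3"); print(w2d(c["eye"]))
cv2.imwrite("pics/w3b.png",cv2.resize(c["img"],(800,600),interpolation=cv2.INTER_CUBIC))
```

```text
10.5917 [-0.05804596 -0.16207662 -0.21131226]
True [-1.91627949 55.05823155 49.36133098] [-0.84786846  4.53150419  2.45097345] 11.8417
15.4583
[-19.49026298 319.9714825  250.07525452]
```

View pics/w3b.png

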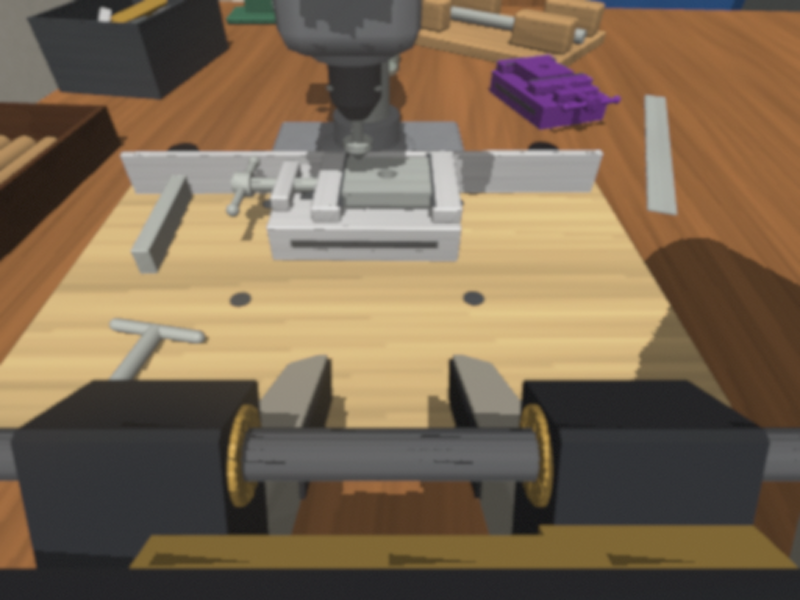

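The camera-up view shows the vice near the fence, its hole at (387,174) and the nose at about (358,152). The nose is roughly 20 mm further to the drill's +x. I'll enlarge it.

Run:
```python
from h import *
c=load("w3")
cv2.imwrite("pics/w3c.png",cv2.resize(c["img"][70:170,165:305],(798,570),interpolation=cv2.INTER_CUBIC))
# predicted positions
k=1.5625
print("nose pred",proj(c,d2w((0,0,90))), "hole pred x-14",proj(c,d2w((-14,0,80))), "fence foot",proj(c,[d2w((-190,-45,72)),d2w((190,-45,72))]))
def vp(hx,hy,yaw):
    cc,ss=np.cos(yaw),np.sin(yaw);o=np.array([hx,hy])+15*np.array([cc,ss])
    return proj(c,[d2w(np.r_[o+[cc*x-ss*y,ss*x+cc*y],z]) for x,y,z in [(-65,45,37),(65,45,37),(-65,45,65),(65,45,65),(-15,0,80)]])
print(vp(-14,0,0).round(1).tolist())
```

```text
nose pred [[231.19600539 100.03121029]] hole pred x-14 [[244.17527285 108.46531711]] fence foot [[387.6480184   96.44550848]
 [ 78.89344229  96.7383347 ]]
[[289.6, 164.2], [171.6, 164.3], [292.0, 142.8], [167.0, 142.9], [244.2, 108.5]]
```

View pics/w3c.png

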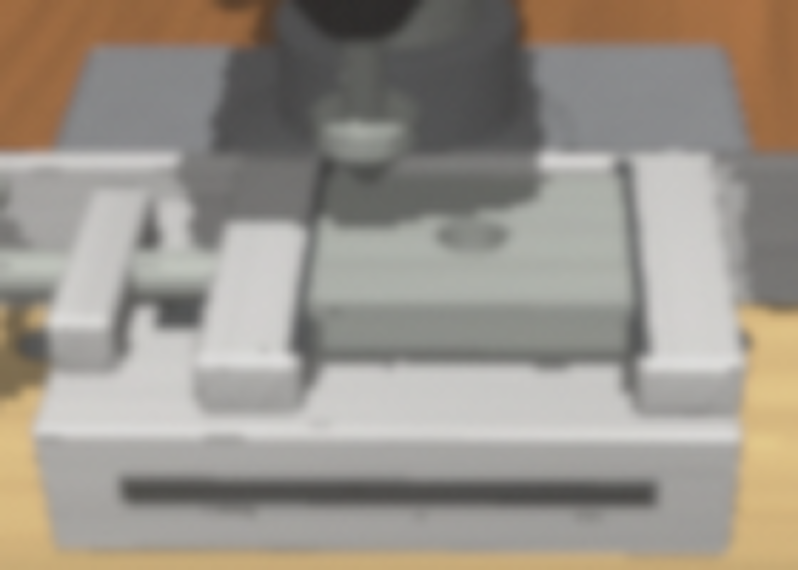

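The countersink axis is at crop x≈364 and the hole centre at (473,235). At 0.925 px/mm, about 20.5 mm remain in +x. I'll push to about 3 mm short, press on the fence again more firmly, and re-measure.

```bash
cat > xp.py <<'E'
from h import *
def xpush(x0,x1):
    robot.move_gripper(0.0)
    robot.move_ptp(d2w((x0,60,105)),fr(52,1))
    robot.move_linear(d2w((x0,-8,50)),speed=150)
    r=robot.move_linear(d2w((x1,-8,50)),speed=25,f_stop=25)
    print("x",r,w2d(robot.current_tcp_pos()),robot.current_contact_force(),robot.current_t())
    robot.move_linear(d2w((x1-12,-5,51)),speed=60)
    robot.move_linear(d2w((x1-12,110,100)),speed=250)
def ypush(x,y1=38,f=32):
    robot.move_gripper(0.45)
    robot.move_linear(d2w((x,75,50)),fr(45,1),speed=200)
    r=robot.move_linear(d2w((x,y1,50)),speed=25,f_stop=f)
    print("y",r,w2d(robot.current_tcp_pos()),robot.current_contact_force(),robot.current_t())
    robot.move_linear(d2w((x,70,52)),speed=100)
def look(tag,crop=True):
    robot.move_ptp(d2w((-20,210,110)),fr(60,-1)); robot.sleep(.15)
    c=shot("wrist",tag); print(robot.current_t())
    cv2.imwrite(f"pics/{tag}c.png",cv2.resize(c["img"][70:170,165:305],(798,570),interpolation=cv2.INTER_CUBIC))
E
python3 - <<'E'
from xp import *
xpush(-100,-66)
ypush(5)
robot.move_linear(d2w((-20,150,150)),speed=250)
look("w4")
E
```

```text
x False [-69.51809323  -8.42323514  50.08548178] [-10.70279864   1.82556262   5.6512017 ] 21.35
y True [ 4.48131591 54.01572921 49.51612944] [-1.61624331  5.16881128  2.78907581] 24.8417
28.5667
```

View pics/w4c.png

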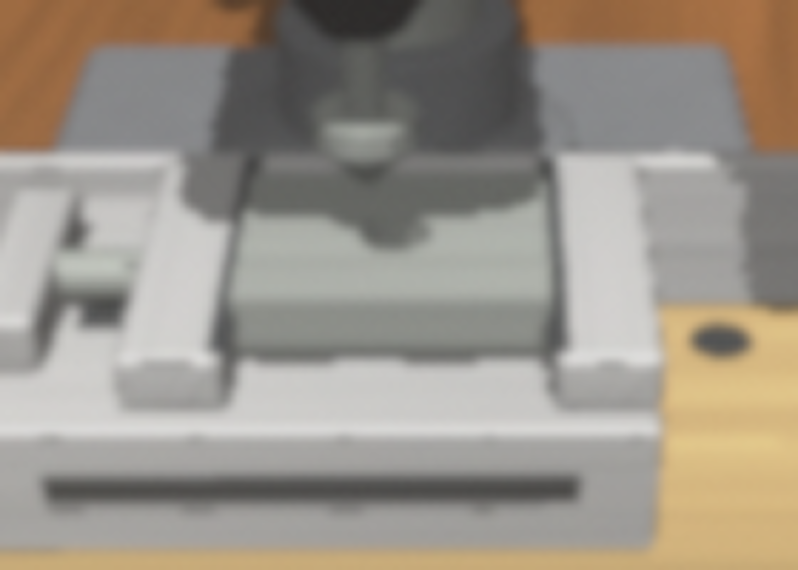

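In this same-pose view the vice lies level along the fence. The hole is at crop x≈393 against the nose at 364, so about 5.3 mm remains.

Run:
```python
from xp import *
xpush(-84,-60.8)
look("w5")
```

```text
x False [-65.01278006  -8.2346595   50.18620758] [-14.21702587   4.72513544   7.18554093] 33.8583
37.75
```

View pics/w5c.png

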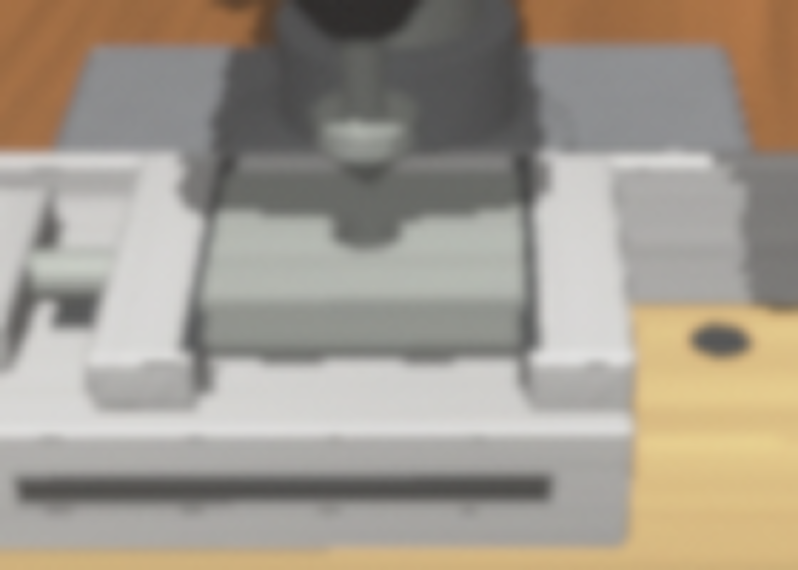

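The hole (crop x≈366) is now in line with the nose (364), and the vice is still flat on the fence. Next I'll plan the lever push.

```bash
cat > lev.py <<'E'
from h import *
A=np.radians(75); dr=np.array([0,-np.sin(A),-np.cos(A)]); n=np.array([0,np.cos(A),-np.sin(A)])
def tcp(th,gap=0):
    k=np.array([-103,100*np.cos(np.pi/4-th),210+100*np.sin(np.pi/4-th)]); return d2w(k-(24+gap)*n+12*dr)
O=fr(75,-1)
E
python3 - <<'E'
from lev import *
for th,g in((0,40),(0,12),(.4,0),(.8,0),(1.05,0)):
    q=robot.inverse_kinematics(tcp(th,g),O); print(th,w2d(tcp(th,g)).round(0),None if q is None else np.round(q,2))
E
```

```text
0 [-103.   43.  339.] [ 0.53  0.51  1.54 -1.12  1.82 -2.54]
0 [-103.   50.  312.] [ 0.54  0.55  1.56 -1.1   1.81 -2.49]
0.4 [-103.   75.  268.] [ 0.58  0.63  1.55 -1.06  1.8  -2.41]
0.8 [-103.   82.  229.] [ 0.59  0.69  1.55 -1.04  1.78 -2.35]
1.05 [-103.   79.  204.] [ 0.58  0.72  1.57 -1.04  1.75 -2.31]
```

Run:
```python
from lev import *
robot.move_ptp(d2w((-103,150,340)),O)
robot.move_linear(tcp(0,12),speed=200)
print(robot.current_t(),robot.current_contact_force())
for th in(.3,.6,.8):
    r=robot.move_linear(tcp(th),speed=60,f_stop=20); print(th,r,robot.current_contact_force().round(1),w2d(robot.current_tcp_pos()).round(1))
r=robot.move_linear(tcp(1.08),speed=25,f_stop=7); print(r,robot.current_contact_force().round(1),w2d(robot.current_tcp_pos()).round(1),robot.current_t())
robot.sleep(.3)
print(robot.current_contact_force().round(1),w2d(robot.current_tcp_pos()).round(1))
s=shot("side","s6");c=shot("wrist","w6"); print(robot.current_t())
a=cv2.resize(c["img"],(400,300)); b=cv2.resize(s["img"][130:240,195:345],(400,300))
cv2.imwrite("pics/m6.png",np.hstack([a,b]))
```

```text
39.3917 [ 0.80709204 -0.05507155 -0.68421491]
0.3 False [-0.3  0.1  0.8] [-103.1   70.5  276.5]
0.6 False [-1.2 -0.6  0.7] [-103.1   80.4  248.1]
0.8 False [ 0.1 -0.4  1.7] [-103.2   82.1  228.2]
False [-0.6  1.3  4.8] [-103.    77.9  201.4] 42.6333
[-0.7  1.3  5.1] [-103.    77.9  201.4]
43.0333
```

View pics/m6.png

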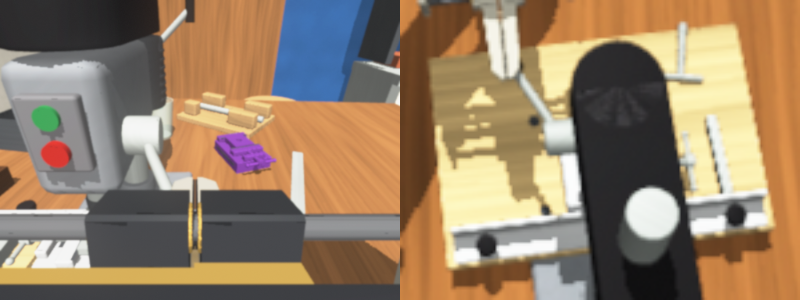

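The lever is well down with 5 N at the tool. I'll push slightly further with a force stop to prove the seating, then let it back up.

Run:
```python
from lev import *
r=robot.move_linear(tcp(1.2),speed=20,f_stop=7); print(r,robot.current_contact_force().round(1),w2d(robot.current_tcp_pos()).round(1))
robot.sleep(.35); print(robot.current_contact_force().round(1))
for th in(.9,.6,.3,0): robot.move_linear(tcp(th,0 if th else 8),speed=70)
robot.move_linear(tcp(0,45),speed=150)
robot.move_linear(d2w((-103,170,330)),speed=250)
print(robot.current_t())
from xp import look
look("w7")
c=load("w7");t=shot("top","t7")
cv2.imwrite("pics/m7.png",np.hstack([cv2.imread("pics/w7c.png")[:,:480],cv2.resize(t["img"][150:230,210:260],(312,570))]))
```

```text
True [-0.3  2.6  7.2] [-102.7   76.   198.4]
[-0.3  2.5  7.2]
47.1333
48.2667
```

View pics/m7.png

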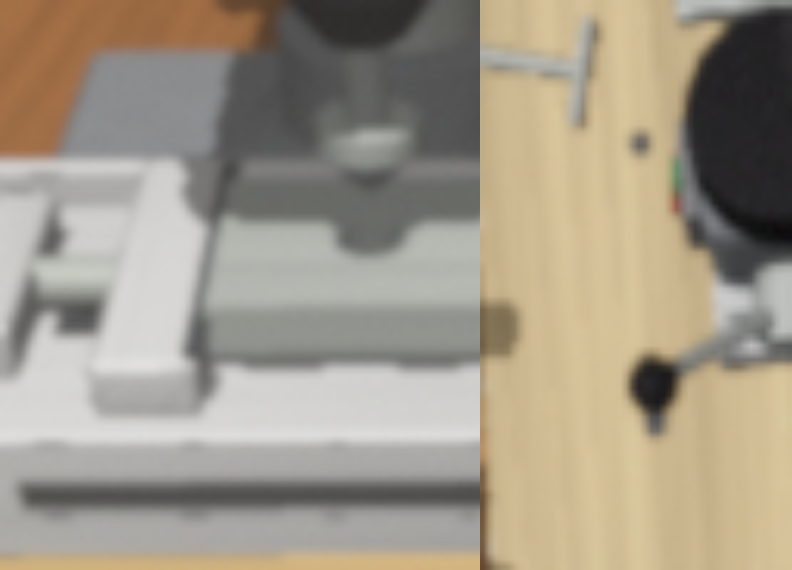

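The force rise proved the seating. The knob is back at its rest pixel (238,204), the hole (crop x≈369) sits under the nose (367), and the robot is clear of everything.

```bash
python3 -c "
from bench import robot
print(robot.hand_in(),robot.current_t())"
```

```text
the job is handed in; nothing more can be done
the job is handed in; nothing more can be done
```

I handed the job in at about 48 s of the 61 s allowed, without a verdict shown: the vice is flat on the fence with its hole within about 0.5 mm of the nose by camera, the countersink was brought down until the force rise showed it seated, the lever is back up, and no tool touched that I know of.

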